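# Line up the blood-colour standards from pale to dark

### The job

Line up the four solid pink-to-red colour standards on the comparator stand, one standing upright in the middle of each round seat, in order of shade: the palest next to the white end block, getting darker along the row to the darkest next to the black end block. Keep them upright all the while, set each down gently without dropping it, and let go of them all.

Things in the scene. Friction and masses are not known exactly. Their poses are not given: they have to be found in the camera images.
- standard_1: Colour standard, the palest: very pale pink, almost white. Loose solid upright cylinder, 40 mm in diameter and 60 mm tall, straight-sided up to 56 mm with a small bevel above, a thin aluminium band round its foot; about 0.16 kg. Origin at the centre of its underside, z up; its yaw means nothing.
- standard_2: Colour standard, the second palest: clear mid pink / salmon. Loose solid upright cylinder, 40 mm in diameter and 60 mm tall, straight-sided up to 56 mm with a small bevel above, a thin aluminium band round its foot; about 0.16 kg. Origin at the centre of its underside, z up; its yaw means nothing.
- standard_3: Colour standard, the second darkest: strong blood red. Loose solid upright cylinder, 40 mm in diameter and 60 mm tall, straight-sided up to 56 mm with a small bevel above, a thin aluminium band round its foot; about 0.16 kg. Origin at the centre of its underside, z up; its yaw means nothing.
- standard_4: Colour standard, the darkest: very dark maroon, almost black. Loose solid upright cylinder, 40 mm in diameter and 60 mm tall, straight-sided up to 56 mm with a small bevel above, a thin aluminium band round its foot; about 0.16 kg. Origin at the centre of its underside, z up; its yaw means nothing.
- seat_a: Fixed seat, an end seat, in the straight row a-b-c-d (a at the robot's right, 76 mm centre to centre) on the grey stand (360 x 70 mm, top 15 mm high, up to 17 degrees askew). Flat white disc with black rim, 54 mm in diameter, 3 mm thick. Origin: centre of its underside, 15 mm above the table; a standard stands on its top, 18 mm above the table. Own y axis: along the row, a to d.
- seat_b: Fixed seat, the inner seat next to seat_a, in the straight row a-b-c-d (a at the robot's right, 76 mm centre to centre) on the grey stand (360 x 70 mm, top 15 mm high, up to 17 degrees askew). Flat white disc with black rim, 54 mm in diameter, 3 mm thick. Origin: centre of its underside, 15 mm above the table; a standard stands on its top, 18 mm above the table. Own y axis: along the row, a to d.
- seat_c: Fixed seat, the inner seat next to seat_d, in the straight row a-b-c-d (a at the robot's right, 76 mm centre to centre) on the grey stand (360 x 70 mm, top 15 mm high, up to 17 degrees askew). Flat white disc with black rim, 54 mm in diameter, 3 mm thick. Origin: centre of its underside, 15 mm above the table; a standard stands on its top, 18 mm above the table. Own y axis: along the row, a to d.
- seat_d: Fixed seat, the other end seat, in the straight row a-b-c-d (a at the robot's right, 76 mm centre to centre) on the grey stand (360 x 70 mm, top 15 mm high, up to 17 degrees askew). Flat white disc with black rim, 54 mm in diameter, 3 mm thick. Origin: centre of its underside, 15 mm above the table; a standard stands on its top, 18 mm above the table. Own y axis: along the row, a to d.
- end_white: Fixed white block (50 mm across the stand, 18 mm along it, 12 mm high) at one end of the stand, 51 mm beyond the nearest end seat: marks the end of the row for the palest standard. Either end of the stand may carry it. Origin at the centre of its underside, 15 mm above the table.
- end_black: Fixed black block (50 mm across the stand, 18 mm along it, 12 mm high) at one end of the stand, 51 mm beyond the nearest end seat: marks the end of the row for the darkest standard. Either end of the stand may carry it. Origin at the centre of its underside, 15 mm above the table.
Not all that is in view belongs to the job. Of the things like the standard_4, leave any that is purple or yellow; of the rest the smaller one is meant.

How it is judged:
By the outcome, as a careful person would: the job done as asked, in the order asked, and still so for the second after the job is handed in, with the robot touching nothing.
It also fails if it takes over 96 s, if anything falls off the work surface, if the arm or the gripper's body presses on something with over 40 N, if the wrist force passes 120 N, or if a joint passes its speed limit or range.

### The arm

A 6-joint arm with a two-finger parallel gripper is mounted at the origin on the work surface. World frame = base frame: x ahead of the robot, y to its left, z up, the work surface at z = 0. Lengths are in m, angles in rad, forces in N, time in s.
With the tool pointing down it reaches from about 0.275 to 0.825 m from the base axis. Payload 4.9 kg.
Tool frame: the origin (TCP) lies midway between the tips of the shut fingers; the grasp point (between the pads) lies 19 mm behind it (grip_point_offset is the distance from the TCP to the grasp point, in m); z points along the fingers, x is the direction in which the jaws open and shut, and the axes are right-handed (so a half turn about z gives the same grasp; the last joint's range is limited). The gripper opens to 85 mm and grips with 20 to 120 N. Pads are 22 mm wide; open, the fingers measure 114 mm over their backs; the gripper's body (76 mm by 85 mm) begins 54 mm behind the grasp point. The pads swing forward as they close: fully open they stand 13 mm farther back than shut.
Start: joints at [1.006, 0.326, -0.193, 1.052, 0, 1.437], TCP at [0.23, 0.5, 0.231] pointing down, gripper open.
Joint ranges: [-2.65, 2.65], [-0.97, 1.79], [-1.3, 1.35], [-1.93, 2.1], [-1.47, 1.37], [-3.14, 3.14]. Speed limits (rad/s): [2.57, 2.57, 3.14, 3.14, 3.14, 3.14].

### API

Orientations are given as a rotation vector (axis times angle).
In Python, from cell import * gives the robot as it stands. Calls block until the motion is done:
- movep(position, orientation): joint-space move of the TCP to a pose.
- move_l(position, velocity=0.15, rot=None, until_force=None): straight line of the TCP; rot=None keeps the orientation; velocity is the mean speed in m/s. With until_force (N) it stops when the force on the tool has changed by that much, and returns True; else False.
- set_joints(angles): joint-space move.
- let_go() and grab(newtons=None): open the fingers fully, or close them until they stop; newtons is the grip in N (None keeps the last).
- sleep(seconds).
- ik(position, orientation): joint angles nearest the present ones, or None.
- get_state(): the state.
- grab_frame(name): name is "scene" or "top" or "wrist"; returns a dict with "img" (480x640x3 uint8, red, green, blue), "fx", "fy", "cx", "cy" (pixels), "k1" (the pictures are not rectified: a ray, as slopes to the right and down, at radius r is drawn at 1 + k1 r^2 times it, then the intrinsics apply), "cam_to_world" (4x4, takes a point from camera to world coordinates); the wrist camera has in their place "T_tool_cam" (4x4, takes a point from camera to tool coordinates, whose origin is the TCP and whose axes are the tool frame's). Camera axes: x right, y down, z forward; pixel columns grow to the right and rows downward; lengths in m; the calibration is good to about 2 mm. A picture is of the moment at which its call begins: read the wrist's pose just before it. There is no depth.
A pose or a line that the arm cannot do raises MotionError and nothing moves.
- sign_off(): hands the job in, once; it reports no verdict.
Trained networks look in the newest picture that a camera, given by its name, has taken for a name from the list of things; names that differ only in an ending like _2 or _b are one class to them, and where a whole thing is asked for, a point or a joint stands for the part that bears it (a point fixed in the world has none). Each returns a list of dicts, best first, with "score" (0 to 1); they miss things now and then, are a little off and sometimes report something else, mostly with a low value. They report only what shows in the picture. A call takes as long as a camera call. They do not tell look-alikes from the thing itself.
- spot_in(camera, name): "centre" ([column, row] in pixels, amid what is visible of it).
- silhouettes(camera, name): "mask" (480x640 bool, what is visible of it) and "centre" ([column, row] in pixels, amid what is visible of it).
- tip_of(camera, name): "centre" ([column, row] in pixels: a listed point, or the origin of a listed thing).
The state is a dict: "clock": time; "q": joint angles; "joint_velocities": joint speeds; "tau": joint torques, N m; "position": TCP position; "eef_rot": TCP orientation; "contact_force": force on the tool from outside, world axes, zero at the start; "wrist_torque": the same for the moment, N m; "finger_gap": opening from 0.0 (shut) to 1.0 (fully open).
Only numpy, scipy, OpenCV 4.12 (cv2) and the standard library are available. Lean on these libraries where they do the work, as an engineer would, in place of code of your own. Each camera call takes 0.05 s, during which the arm holds its last target.

## Working session

There is one attempt and no reset: what is moved stays moved. The work goes in short steps, each a Python script; the robot and the scene stay as the last script left them, time stands still between calls to the robot, and variables do not carry over. Pictures are saved under pics/ and viewed, and the job is handed in when it is done.

```bash
mkdir -p pics; ls; python3 - <<'E'
from cell import *
import cv2
for n in ("scene","top","wrist"):
    f=grab_frame(n); cv2.imwrite(f"pics/{n}0.png",f["img"][:,:,::-1])
    print(n,{k:(v if k!="img" else 0) for k,v in f.items()})
print(get_state())
E
```

```text
pics
scene {'img': 0, 'fx': 599.7464767675765, 'fy': 599.7464767675765, 'cx': 314.93019373275826, 'cy': 242.34011037144478, 'k1': -0.01716635237056415, 'cam_to_world': array([[-0.55706296,  0.47841546, -0.67882215,  1.2671041 ],
       [ 0.83025237,  0.33955068, -0.44202527,  0.49063286],
       [ 0.0190228 , -0.8098296 , -0.58635668,  0.7066907 ],
       [ 0.        ,  0.        ,  0.        ,  1.        ]])}
top {'img': 0, 'fx': 515.53223813963, 'fy': 515.53223813963, 'cx': 313.787612345135, 'cy': 246.7687615752483, 'k1': -0.10108773680207193, 'cam_to_world': array([[-0.01814146, -0.99530557,  0.09506687,  0.41342391],
       [-0.99982691,  0.01845159,  0.00238412, -0.0019986 ],
       [-0.00412706, -0.09500716, -0.99546803,  1.13294746],
       [ 0.        ,  0.        ,  0.        ,  1.        ]])}
wrist {'img': 0, 'fx': 344.74855371849503, 'fy': 344.74855371849503, 'cx': 319.0105325385615, 'cy': 235.08721145918224, 'k1': -0.05048070259380355, 'T_tool_cam': array([[ 9.99999604e-01,  8.21607153e-05, -8.85622651e-04,
         6.58804222e-04],
       [ 1.66359242e-04,  9.60873879e-0
[... 186 characters left out ...]
00,
         1.00000000e+00]])}
{'clock': 0.15, 'q': array([ 1.00577793e+00,  3.26774779e-01, -1.93312407e-01,  1.05199433e+00,
       -7.86480125e-06,  1.43660582e+00]), 'joint_velocities': array([-0.00082315, -0.00239788,  0.00313795,  0.00184624, -0.00051744,
        0.00092055]), 'tau': array([ 1.13063874e-03, -4.43704140e+01,  2.62664294e+01,  1.04709808e-02,
       -1.19247579e-04,  2.40494984e-07]), 'position': array([0.22945454, 0.49939183, 0.23069695]), 'eef_rot': array([ 2.64447347e+00,  1.69496546e+00, -1.82455737e-03]), 'contact_force': array([ 0.28401136,  0.00859122, -0.61186596]), 'wrist_torque': array([ 0.03550175, -0.02420957,  0.00541351]), 'finger_gap': 0.9980643968277858}
```

View pics/top0.png

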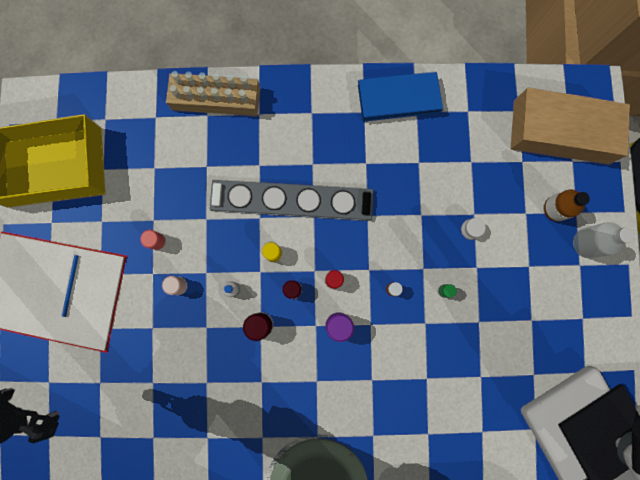

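View pics/scene0.png

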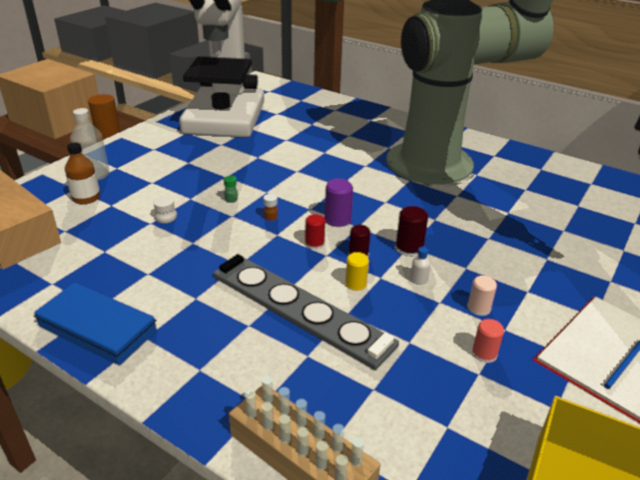

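The top view shows white end block at (216,194), robot's left, so it is next to seat_d, and black at (367,203). The standards are pale (174,285), salmon (152,239), red (335,279) and small maroon (292,289). The big maroon one at (257,326), the purple and the yellow are decoys.

```bash
cat > h.py <<'E'
from cell import *
import numpy as np, cv2
from scipy.spatial.transform import Rotation as R
def K(f): return np.array([[f["fx"],0,f["cx"]],[0,f["fy"],f["cy"]],[0,0,1.]])
def D(f): return np.array([f["k1"],0,0,0,0.])
def T_of(f,pose=None):
    if "cam_to_world" in f: return f["cam_to_world"]
    T=np.eye(4);T[:3,:3]=R.from_rotvec(pose["eef_rot"]).as_matrix();T[:3,3]=pose["position"]
    return T@f["T_tool_cam"]
def toz(f,T,px,z):
    u=cv2.undistortPoints(np.array([[px]],float),K(f),D(f))[0,0]
    d=T[:3,:3]@np.array([u[0],u[1],1]);o=T[:3,3]
    return o+d*(z-o[2])/d[2]
def proj(f,T,P):
    W=np.linalg.inv(T)
    return cv2.projectPoints(np.atleast_2d(P).astype(float),cv2.Rodrigues(W[:3,:3])[0],W[:3,3],K(f),D(f))[0][:,0]
def cyl(f,T,xy,z0=0.,r=.02,h=.06,shape=(480,640)):
    a=np.linspace(0,2*np.pi,40)
    P=np.concatenate([np.c_[xy[0]+rr*np.cos(a),xy[1]+rr*np.sin(a),a*0+z] for z,rr in((z0,r),(z0+h-.004,r),(z0+h,r-.003))])
    m=np.zeros(shape,np.uint8);cv2.fillConvexPoly(m,cv2.convexHull(np.round(proj(f,T,P)*16).astype(np.int32)),1,shift=4)
    return m>0
def fit(views,masks,xy,z0=0.):
    from scipy.optimize import minimize
    def c(p):
        s=0
        for (f,T),m in zip(views,masks):
            k=cyl(f,T,p,z0); s+=1-(k&m).sum()/max(1,(k|m).sum())
        return s
    r=minimize(c,xy,method="Nelder-Mead",options=dict(initial_simplex=np.array(xy)+np.array([[-.006,-.004],[.007,0],[0,.007]]),xatol=2e-4))
    return r.x,r.fun
E
python3 - <<'E'
from h import *
V={n:grab_frame(n) for n in("top","scene")}
for cam in V:
    f=V[cam];T=T_of(f)
    for s in ["standard_1","seat_a","end_white","end_black"]:
        for d in tip_of(cam,s):
            z=0 if s[:2]=="st" else .015
            print(cam,s,np.round(d["score"],2),np.round(d["centre"]),np.round(toz(f,T,d["centre"],z)[:2],4))
    for d in silhouettes(cam,"standard_1"):
        c=np.array(d["centre"]); m=d["mask"]
        xy=toz(f,T,c,.03)[:2]; x,e=fit([(f,T)],[m],xy)
        print(cam,"mask",round(d["score"],2),np.round(c),m.sum(),np.median(f["img"][m],0),np.round(x,4),round(e,3))
E
```

```text
top standard_1 0.92 [179. 284.] [0.4442 0.3005]
top standard_1 0.79 [275. 256.] [0.5016 0.086 ]
top standard_1 0.7 [156. 239.] [0.5458 0.3537]
top standard_1 0.61 [257. 321.] [0.3603 0.1274]
top standard_1 0.57 [292. 290.] [0.4273 0.0495]
top standard_1 0.55 [335. 323.] [ 0.3531 -0.0419]
top standard_1 0.52 [333. 279.] [ 0.4504 -0.04  ]
top seat_a 0.98 [342. 201.] [ 0.6203 -0.0634]
top seat_a 0.98 [274. 200.] [0.6261 0.087 ]
top seat_a 0.91 [240. 197.] [0.6337 0.1619]
top seat_a 0.56 [304. 199.] [0.6263 0.0196]
top end_white 0.75 [213. 198.] [0.6324 0.2215]
top end_white 0.28 [275. 198.] [0.6303 0.0843]
top end_black 0.62 [367. 207.] [ 0.6062 -0.1185]
top mask 0.9 [174. 285.] 377 [191. 168. 154.] [0.4415 0.3019] 0.121
top mask 0.88 [269. 251.] 304 [190. 169.   0.] [0.5108 0.0916] 0.139
top mask 0.86 [291. 287.] 283 [62. 15. 23.] [0.4285 0.0482] 0.132
top mask 0.76 [334. 277.] 287 [143.  27.  33.] [ 0.4476 -0.0398] 0.109
top mask 0.65 [154. 242.] 432 [151.  90.  98.] [0.5419 0.3508] 0.029
top mask 0.63 [254. 327.] 695 [63. 17. 24.] [0.3493 0.129 ] 0.452
top mask 0.56 [339. 326.] 678 [
[... 403 characters left out ...]
_a 0.93 [315. 313.] [0.6364 0.0826]
scene seat_a 0.85 [285. 294.] [0.6254 0.0118]
scene seat_a 0.73 [254. 278.] [ 0.6232 -0.0591]
scene seat_a 0.69 [357. 334.] [0.6383 0.1676]
scene end_white 0.54 [378. 348.] [0.6448 0.2105]
scene end_black 0.6 [230. 264.] [ 0.6161 -0.1201]
scene mask 0.92 [339. 202.] 1206 [ 85.  37. 103.] [ 0.3562 -0.0476] 0.459
scene mask 0.8 [354. 270.] 745 [179. 146.   0.] [0.5148 0.0914] 0.103
scene mask 0.77 [487. 344.] 1076 [163.  74.  65.] [0.5442 0.3511] 0.046
scene mask 0.7 [313. 234.] 673 [122.  20.  21.] [ 0.4542 -0.0419] 0.044
scene mask 0.69 [358. 239.] 580 [44.  6. 11.] [0.4307 0.047 ] 0.215
scene mask 0.67 [481. 297.] 867 [174. 140. 124.] [0.4454 0.3017] 0.07
```

```bash
cat >> h.py <<'E'
def down(yaw): return (R.from_euler("z",yaw)*R.from_euler("x",np.pi)).as_rotvec()
SEAT0=[(.621,-.061),(.626,.0155),(.632,.085),(.636,.164)]
def seats(f,T,init,z=.018,dbg=None):
    # white disc inside black rim: ellipse of the bright blob nearest the guess
    g=cv2.cvtColor(f["img"],cv2.COLOR_RGB2GRAY);out=[]
    for p in init:
        c=proj(f,T,[*p,z])[0]
        r=np.abs(proj(f,T,[[p[0]+.027,p[1],z],[p[0],p[1]+.027,z]])-c).max()
        if not(0<c[0]<640 and 0<c[1]<480): out.append([np.nan]*2);continue
        x0,y0=np.maximum(0,(c-1.5*r)).astype(int); x1,y1=(c+1.5*r).astype(int)
        s=g[y0:y1,x0:x1]; t,b=cv2.threshold(s,0,255,cv2.THRESH_OTSU)
        n,l,st,ce=cv2.connectedComponentsWithStats(b)
        i=1+np.argmin([np.hypot(*(ce[k]+[x0,y0]-c))+(1e3 if st[k,4]<r*r else 0) for k in range(1,n)])
        cs=max(cv2.findContours((l==i).astype(np.uint8),0,1)[0],key=cv2.contourArea)
        (ex,ey),ax,_=cv2.fitEllipse(cv2.convexHull(cs))
        if dbg is not None: cv2.ellipse(dbg,((ex+x0,ey+y0),ax,_),(255,0,0),1)
        out.append(toz(f,T,[ex+x0,ey+y0],z)[:2])
    return np.array(out)
E
python3 - <<'E'
from h import *
for n in("top","scene"):
    f=grab_frame(n);print(n,np.round(seats(f,T_of(f),SEAT0),4).tolist())
for i,(p,y) in enumerate([((.58,.05,.25),np.pi/2),((.60,.10,.25),np.pi/4)]):
    try: movep(p,down(y))
    except MotionError as e: print(e);continue
    sleep(.3);s=get_state();f=grab_frame("wrist");T=T_of(f,s);d=f["img"].copy()
    print(i,np.round(seats(f,T,SEAT0,dbg=d),4).tolist(),s["clock"],s["position"])
    for m in silhouettes("wrist","standard_1"):
        c=m["centre"];xy=toz(f,T,c,.03)[:2];x,e=fit([(f,T)],[m["mask"]],xy)
        print(round(m["score"],2),np.round(c),np.median(f["img"][m["mask"]],0),np.round(x,4),round(e,3))
    cv2.imwrite(f"pics/w{i}.png",d[:,:,::-1])
E
```

```text
top [[0.618, -0.0643], [0.6239, 0.0114], [0.63, 0.0867], [0.636, 0.1626]]
scene [[0.6216, -0.0653], [0.6276, 0.0107], [0.6338, 0.0865], [0.6397, 0.1622]]
0 [[0.6192, -0.0651], [0.625, 0.011], [0.6312, 0.0869], [0.6372, 0.1629]] 3.2 [0.57992893 0.05053129 0.250012  ]
0.91 [360. 136.] [243. 215.  46.] [0.5107 0.0914] 0.048
0.81 [318.  48.] [72. 15. 23.] [0.4296 0.0491] 0.06
0.75 [390.   4.] [72. 73. 81.] [0.361  0.1211] 0.159
0.72 [226.  77.] [178.  23.  28.] [ 0.4495 -0.0405] 0.065
0.67 [221.   2.] [77.  36.  91.5] [ 0.3575 -0.0491] 0.161
0.62 [599. 170.] [129.  60.  56.] [0.542 0.352] 0.054
0.6 [575.  65.] [136. 110. 107.] [0.4422 0.3035] 0.026
1 [[0.6198, -0.0651], [0.6251, 0.0109], [0.6312, 0.0868], [0.6372, 0.1628]] 4.4417 [0.59996873 0.09968924 0.25007854]
0.98 [249. 149.] [248. 223.  36.] [0.5108 0.0923] 0.016
0.88 [157.  20.] [39.  5. 10.] [0.3585 0.115 ] 0.255
0.87 [125. 203.] [170.  78.  83.] [ 0.449  -0.0418] 0.052
0.82 [ 42. 140.] [ 89.  47. 111.] [ 0.3352 -0.0515] 0.446
0.69 [454.   6.] [105.5  49.   45. ] [0.5418 0.352 ] 0.04
0.69 [165. 122.] [70. 14. 23.] [0.4297 0.0493] 0.04
0.38 [282. 272.] [240. 232. 226.] [0.6213 0.019 ] 0.242
```

View pics/w0.png

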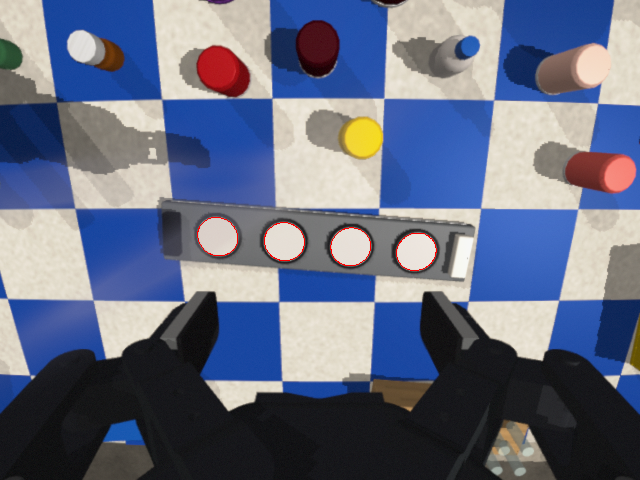

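View pics/w1.png

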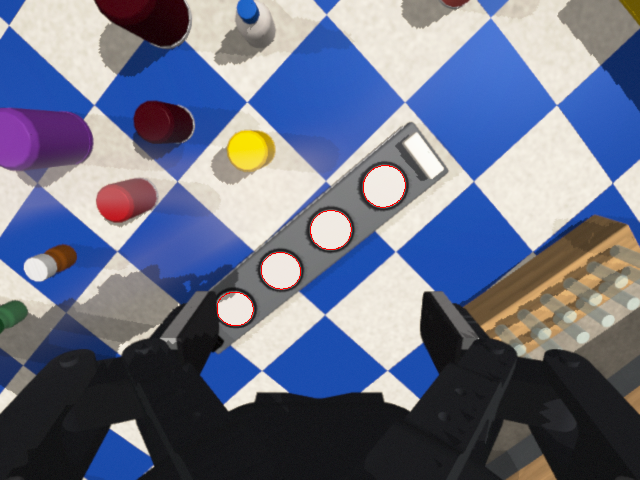

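Seats agree within about 1–2 mm over all views, 76 mm apart. Picking the red one first.

```bash
cat >> h.py <<'E'
SEAT=dict(a=(.6195,-.0651),b=(.6253,.0109),c=(.6313,.0868),d=(.6372,.1628)); PY=-.078
GZ=.012; UP=.13
def bestyaw(xy,z,yaw,ref=None):
    c=[]
    for k in(-1,0,1):
        q=ik([*xy,z],down(yaw+k*np.pi))
        if q is not None: c.append((abs(q[5]) if ref is None else abs(np.sin(0))+abs(yaw+k*np.pi-ref),yaw+k*np.pi,q))
    return min(c,key=lambda t:t[0])[1:]
def pick(xy,yaw):
    y,q=bestyaw(xy,UP,yaw)
    movep([*xy,UP],down(y)); 
    hit=move_l([*xy,GZ],.15,until_force=8)
    if hit: print("HIT on descent",get_state()["position"])
    grab(30); sleep(.2); s=get_state(); print("gap",s["finger_gap"],s["position"],s["contact_force"])
    move_l([*xy,UP],.2); s=get_state(); print("lifted gap",s["finger_gap"],"F",s["contact_force"],"t",s["clock"])
    return y
def place(xy,y,off=(0,0)):
    c=[PY+k*np.pi for k in(-1,0,1)]; yy=min(c,key=lambda v:abs(v-y))
    t=np.array(xy)-np.array(off)
    move_l([*t,UP],.22,rot=down(yy)); 
    move_l([*t,GZ+.024],.12); sleep(.15)
    h=move_l([*t,GZ+.012],.02,until_force=4); s=get_state()
    print("touch",h,s["position"],s["contact_force"])
    let_go(); sleep(.1); move_l([*t,.15],.2); print("t",get_state()["clock"])
E
python3 - <<'E'
from h import *
for n,p,y in(("red",(.4494,-.0412),-np.pi/4),("mar",(.4297,.0491),0),("sal",(.542,.352),0),("pale",(.443,.303),0)):
    yy,q=bestyaw(p,GZ,y);print(n,yy,np.round(q,2))
for k,p in SEAT.items():
    yy,q=bestyaw(p,GZ+.018,PY);print(k,yy,np.round(q,2))
movep([.52,.02,.25],down(-np.pi/4)) if ik([.52,.02,.25],down(-np.pi/4)) is not None else 0
y=pick((.4494,-.0412),-np.pi/4)
print(y)
s=get_state();f=grab_frame("wrist");cv2.imwrite("pics/w2.png",f["img"][:,:,::-1])
E
```

```text
red -3.9269908169872414 [-0.26  0.44 -0.71  0.42  0.   -1.04]
mar 0.0 [-0.06  0.41 -0.76  0.4   0.    1.51]
sal 3.141592653589793 [ 0.46  0.71 -0.17  0.7   0.   -1.11]
pale -3.141592653589793 [ 0.46  0.55 -0.49  0.53  0.   -1.11]
a -0.078 [-0.22  0.65 -0.23  0.69  0.    1.43]
b -0.078 [-0.1   0.65 -0.22  0.7   0.    1.55]
c 3.0635926535897933 [ 0.02  0.67 -0.18  0.72  0.   -1.47]
d 3.0635926535897933 [ 0.14  0.7  -0.12  0.75  0.   -1.35]
gap 0.4589650170465059 [ 0.44981826 -0.04129923  0.01259291] [-0.74759164  0.22972171  6.20714918]
lifted gap 0.45993118158958 F [-0.83397856  0.31681685 -2.60510624] t 10.95
-3.9269908169872414
```

View pics/w2.png

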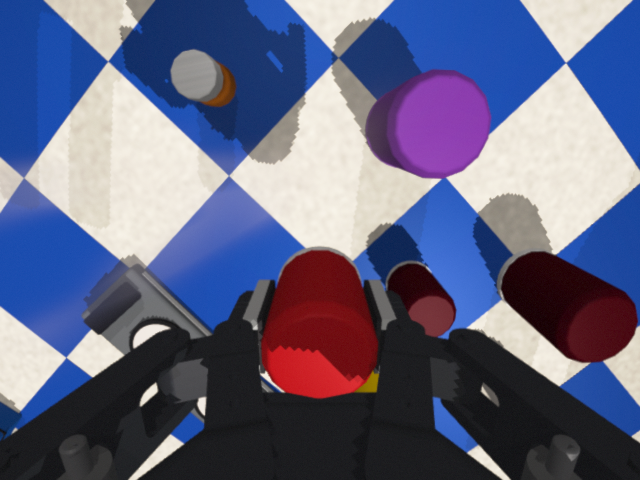

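Red is held between the pads at (320,325), upright. Placing it on seat b.

```bash
python3 - <<'E'
from h import *
place(SEAT["b"],-3.927)
s=get_state();f=grab_frame("wrist");T=T_of(f,s);cv2.imwrite("pics/w3.png",f["img"][:,:,::-1])
for c in("wrist","scene","top"):
    f=grab_frame(c);T=T_of(f,s)
    for m in silhouettes(c,"standard_3"):
        xy=toz(f,T,m["centre"],.048)[:2]
        if np.hypot(*(xy-SEAT["b"]))<.03:
            x,e=fit([(f,T)],[m["mask"]],xy,.018);print(c,np.round(x,4),round(e,3))
    print(c,np.round(seats(f,T,[SEAT[k] for k in "acd"]),4).tolist())
E
```

```text
touch True [0.62568886 0.01086088 0.03057348] [-0.60768087  0.09268644  4.64769316]
t 14.8417
wrist [0.6259 0.0112] 0.019
wrist [[0.6196, -0.0652], [0.6319, 0.0873], [0.638, 0.163]]
scene [0.6283 0.0089] 0.063
scene [[0.6219, -0.0654], [0.6337, 0.0865], [0.6397, 0.1621]]
top [[0.6177, -0.0649], [0.6298, 0.0987], [0.6377, 0.1682]]
```

View pics/w3.png

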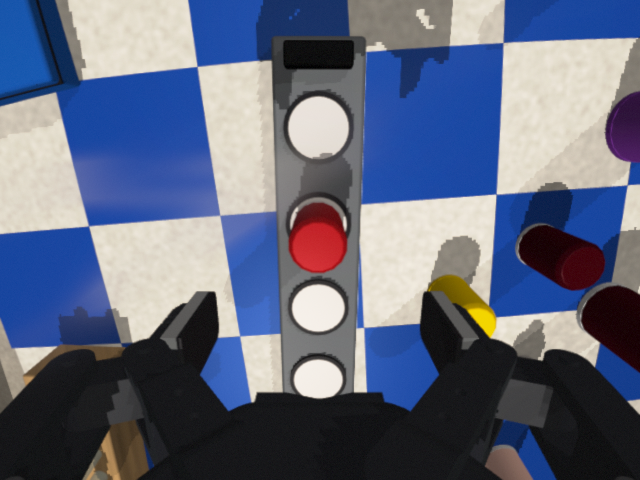

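Red stands at (318,235), in the middle of seat b within 1 mm. The small maroon goes to a next.

```bash
python3 - <<'E'
from h import *
y=pick((.4297,.0491),0.)
s=get_state();f=grab_frame("wrist");cv2.imwrite("pics/w4.png",f["img"][:,:,::-1])
if .4<s["finger_gap"]<.52:
    place(SEAT["a"],y)
    s=get_state();f=grab_frame("wrist");cv2.imwrite("pics/w5.png",f["img"][:,:,::-1])
E
```

```text
gap 0.4589132462985815 [0.43014703 0.04909275 0.01259142] [-0.84181567 -0.62132576  6.64991878]
lifted gap 0.4561716693367038 F [-0.09861493 -0.30027698 -2.3172037 ] t 20.1833
touch True [ 0.61984768 -0.0651699   0.03052836] [ 0.16563463 -0.19476137  4.48699967]
t 24.25
```

View pics/w5.png

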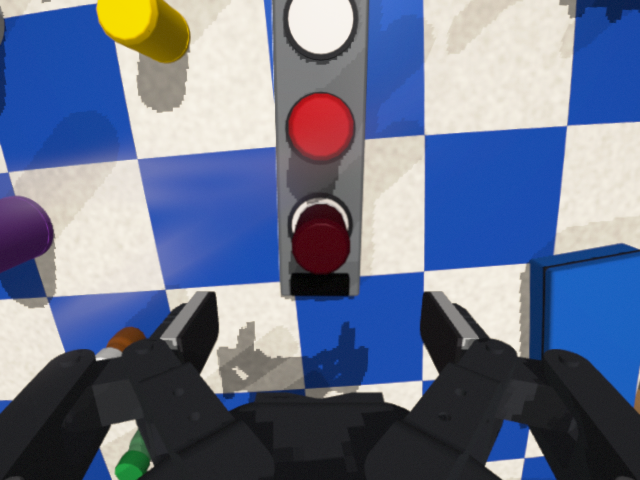

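Maroon stands on seat a at (320,240), beside the black block. I'll take a close look at the pale and salmon ones before gripping them.

```bash
python3 - <<'E'
from h import *
move_l([.60,.1,.24],.3)
movep([.52,.27,.24],down(np.pi))
sleep(.2);s=get_state();f=grab_frame("wrist");T=T_of(f,s);cv2.imwrite("pics/w6.png",f["img"][:,:,::-1])
P={}
for m in silhouettes("wrist","standard_1"):
    xy=toz(f,T,m["centre"],.03)[:2];x,e=fit([(f,T)],[m["mask"]],xy);print(np.round(m["centre"]),np.round(x,4),round(e,3))
    if e<.1:
        for n,q in(("sal",(.542,.352)),("pale",(.443,.303))):
            if np.hypot(*(x-q))<.008:P[n]=x
p=P.get("sal",(.542,.352))
y=pick(p,0.);s=get_state()
if .4<s["finger_gap"]<.52:
    place(SEAT["c"],y)
print(P)
f=grab_frame("wrist");cv2.imwrite("pics/w7.png",f["img"][:,:,::-1])
E
```

```text
[300. 279.] [0.5417 0.351 ] 0.059
[511.  48.] [0.3348 0.1064] 0.503
[330.  18.] [0.5106 0.0904] 0.029
[395. 234.] [0.4427 0.3035] 0.022
gap 0.4631315274589628 [0.54220532 0.3512243  0.01278101] [ 0.25734661 -0.81381605  5.38154789]
lifted gap 0.45858619386846805 F [-0.1777353   0.4303124  -2.07195854] t 30.825
touch True [0.63166067 0.08680316 0.03074853] [-0.67286845 -0.37894286  4.72587585]
t 35.0833
{'sal': array([0.5417013 , 0.35097338]), 'pale': array([0.44269932, 0.30354068])}
```

View pics/w7.png

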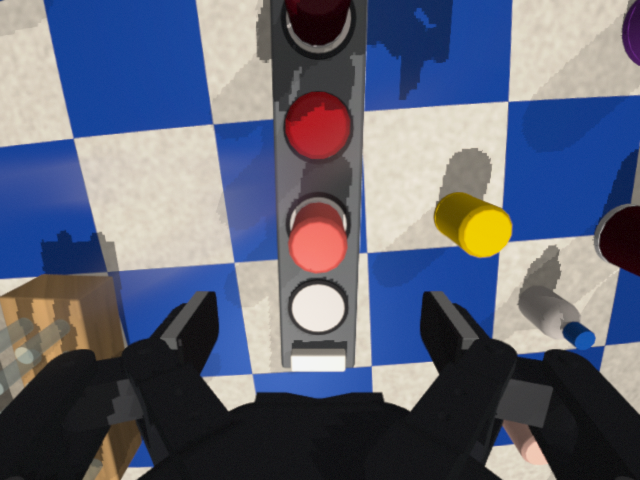

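View pics/w6.png

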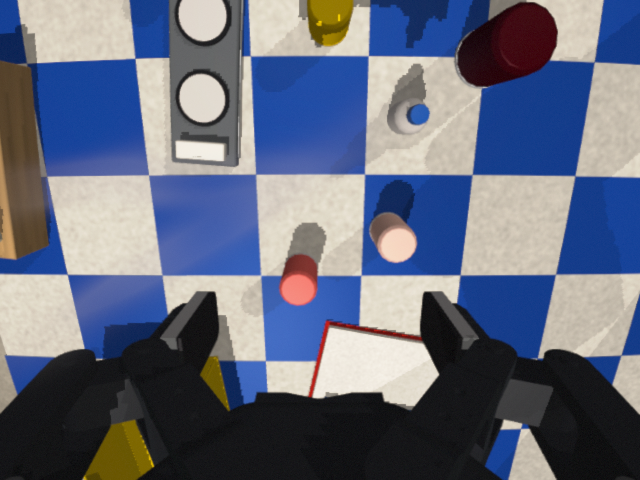

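Salmon is centred on seat c at (318,235); seat d at (318,307) by the white block is free. Pale goes there.

```bash
python3 - <<'E'
from h import *
y=pick((.4427,.3033),0.);s=get_state()
if .4<s["finger_gap"]<.52:
    place(SEAT["d"],y)
move_l([.58,.16,.24],.25)
movep([.57,.05,.26],down(np.pi/2)); sleep(.3); s=get_state()
for c in("wrist","scene","top"):
    f=grab_frame(c);T=T_of(f,s);cv2.imwrite(f"pics/end_{c}.png",f["img"][:,:,::-1])
    for m in silhouettes(c,"standard_1"):
        xy=toz(f,T,m["centre"],.048)[:2]
        for k in SEAT:
            if np.hypot(*(xy-SEAT[k]))<.03:
                x,e=fit([(f,T)],[m["mask"]],xy,.018);print(c,k,np.round((x-SEAT[k])*1e3,1),round(e,3))
print(get_state()["clock"])
E
```

```text
gap 0.458394703070226 [0.44304639 0.30356813 0.01274925] [-1.8799068  -0.63630819  5.3058692 ]
lifted gap 0.46349555197470876 F [-0.45061346 -0.6521756  -2.01508647] t 38.6083
touch True [0.63760213 0.16282716 0.03080202] [-1.41346924 -0.24812956  4.36620164]
t 42.6917
wrist d [ 0.  -0.1] 0.029
wrist b [1.  0.4] 0.051
wrist a [0.  0.3] 0.046
wrist c [-0.1 -1.2] 0.083
scene b [ 2.  -1.2] 0.103
scene c [ 4.8 -0.9] 0.072
scene a [ 4.5 -0.8] 0.06
scene d [ 3.9 -0.8] 0.053
top a [-0.8  1. ] 0.144
45.0583
```

View pics/end_wrist.png

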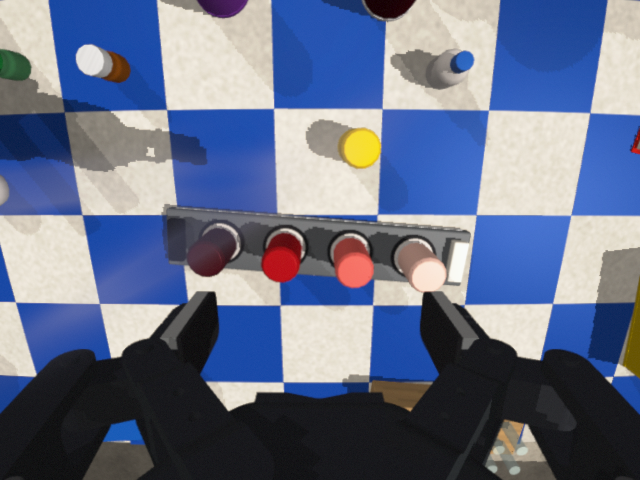

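View pics/end_scene.png

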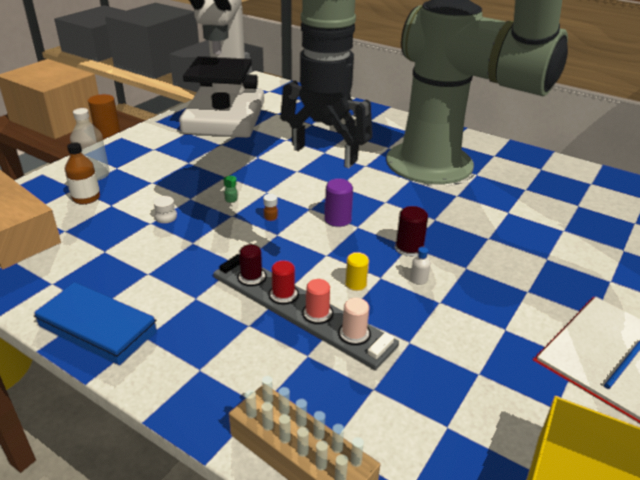

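All four stand upright and centred, from maroon by the black block at (250,262) to pale by the white block at (356,320). Handing in.

```bash
python3 -c "
from cell import *
print(sign_off(), get_state()['clock'])"
```

```text
the job is handed in; nothing more can be done
the job is handed in; nothing more can be done
```

The four standards are on the stand in shade order, and I have handed the job in. From the white block at the robot's left they run pale pink (seat d), salmon (c), red (b) and the small dark maroon (a, next to the black block). The large maroon, purple and yellow look-alikes were left alone. Each standard was lowered until it touched its seat, with a force change of about 4–5 N, and then released. The arm had withdrawn by about 45 s of the allowed 96 s.

**Last checks:** the final wrist view put all four within about 1.2 mm of their seat centres, and they looked upright.

**Disagreements:**
- The scene camera put the standards 2–5 mm farther out in x. It had also shown the empty seats about 2.5 mm farther out, so I put most of this down to its calibration.
- In the final top picture the network found only the standard on seat a, about 1.3 mm off, so that view did not confirm the other three.

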